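# Pack the reagent kit tray, leave the amber bottles

## Robot

A 6-joint arm with a two-finger parallel gripper is mounted at the origin on the work surface. World frame = base frame: x ahead of the robot, y to its left, z up, the work surface at z = 0. Lengths are in m, angles in degrees, forces in N, time in s.
With the tool pointing down it reaches from about 0.375 to 0.9 m from the base axis. Payload 3.1 kg.
Tool frame: the origin (TCP) lies between the finger pads; the fingertips stand bot.tip_extent ahead of it and the grasp point (between the pads) lies 2 mm behind it (bot.tip_extent is the distance from the TCP to the fingertips, in m); z points along the fingers, y is the direction in which the jaws open and shut (so a half turn about z gives the same grasp; the last joint's range is limited). The gripper opens to 87 mm and grips with 3 to 60 N. Pads are 19 mm wide; open, the fingers measure 117 mm over their backs; the gripper's body (75 mm by 190 mm) begins 51 mm behind the grasp point.
Start: joints at [54.517, 30.224, 82.088, -0, 67.689, -10.227], TCP at [0.267, 0.565, 0.24] pointing down, gripper open.
Joint ranges: [-176.69, 176.69], [-43.24, 126.21], [12.49, 139.97], [-82, 262], [0, 151.66], [-163.58, 163.58]. Speed limits (degrees/s): [159.86, 159.86, 180, 180, 180, 180].

## Interface

Orientations are given as a 3x3 rotation matrix whose columns are the frame's x, y, z axes.
In Python, from rig import bot, imaging, recognise, masks_of, mark_of gives the robot as it stands.
- The arm moves only by the tool send_rows, never from a script. Its argument "plan" is a list that holds one entry, the list of rows, each a list of 5 numbers: the shift along the world's x, y, z normalised to -1 to 1, where 1 is 0.03 m, then the turn about the world's z normalised to -1 to 1, where 1 is 0.1 rad, then the closure, from -1 (fully open) to 1 (shut). A call has 1 to 20 rows; each row shifts and turns the commanded pose from where the row before left it; what a row does not reach is not made up. A row lasts 1/10 s, in which the tool goes at most 50 mm and 8.59 degrees, less where a joint would pass 70% of its speed; a pose out of reach is approached as far as the arm can. A call with a number of a shift or a turn outside -1 to 1 is refused whole. A call with a gripper value outside its range is refused whole. The fingers move at their own pace and stop on an object; the grip force is fixed at half the most. Time passes only in rows, so rows that do not move let the fingers close. It gives the time, the measured TCP pose, the force and the opening at its end, in the units of the state.
- bot.read_state(): the state, without advancing time (a new reading comes with each control period).
- imaging.capture(name): name is "scene" or "top" or "wrist"; returns a dict with "img" (400x640x3 uint8, blue, green, red), "mtx" (3x3 intrinsics, pixels), "pose" (4x4, takes a point from camera to world coordinates); the wrist camera has in their place "T_tool_cam" (4x4, takes a point from camera to tool coordinates, whose origin is the TCP and whose axes are the flange's). Camera axes: x right, y down, z forward; pixel columns grow to the right and rows downward; lengths in m; the calibration is good to about 2 mm. A picture is of the moment at which its call begins: read the wrist's pose just before it. There is no depth.
- bot.hand_in(): hands the job in, once; it reports no verdict.
Trained networks look in the newest picture that a camera, given by its name, has taken for a name from the list of things; names that differ only in an ending like _2 or _b are one class to them, and where a whole thing is asked for, a point or a joint stands for the part that bears it (a point fixed in the world has none). Each returns a list of dicts, best first, with "conf" (0 to 1); they miss things now and then, are a little off and sometimes report something else, mostly with a low value. They report only what shows in the picture. A call takes as long as a camera call. They do not tell look-alikes from the thing itself.
- recognise(camera, target): "at" ([x, y, z] in m, in world coordinates, good to about 4 mm: the middle of the surface that is visible of it).
- masks_of(camera, target): "region" (400x640 bool, what is visible of it).
- mark_of(camera, target): "at" ([x, y, z] in m, in world coordinates, good to about 4 mm: a listed point, or the origin of a listed thing).
The state is a dict: "time_s": time; "joint_positions": joint angles; "qvel": joint speeds; "tau": joint torques, N m; "position": TCP position; "tcp_rot": TCP orientation; "force": force on the tool from outside, world axes, zero at the start; "moment": the same for the moment, N m; "opening": opening from 0.0 (shut) to 1.0 (fully open).
Only numpy, scipy, OpenCV 4.12 (cv2) and the standard library are available. Lean on these libraries where they do the work, as an engineer would, in place of code of your own. Each camera call takes 0.05 s, during which the arm holds its last target.

## Task

Pack the food-test kit: stand each of the four white reagent bottles upright in the grey kit tray, in the compartment whose floor pad has the colour of its cap. The two brown amber bottles have the same caps but do not belong to the kit: leave them standing where they are, and do not knock any bottle over.

Things in the scene. Friction and masses are not known exactly. Their poses are not given: they have to be found in the camera images.
- red_c (a point): Reagent bottle with WHITE body and red cap, loose, standing on the bench, about 60 g; 34 mm in diameter, 84 mm tall: straight round body up to 58 mm above its underside, then a shoulder and a narrower 23 mm screw cap. The point is on its axis, half-way up (42 mm above its underside); its z axis points up when it stands. Grip it by the body at this height or slightly above.
- blue_c (a point): Reagent bottle with WHITE body and blue cap, loose, standing on the bench, about 60 g; 34 mm in diameter, 84 mm tall: straight round body up to 58 mm above its underside, then a shoulder and a narrower 23 mm screw cap. The point is on its axis, half-way up (42 mm above its underside); its z axis points up when it stands. Grip it by the body at this height or slightly above.
- yellow_c (a point): Reagent bottle with WHITE body and yellow cap, loose, standing on the bench, about 60 g; 34 mm in diameter, 84 mm tall: straight round body up to 58 mm above its underside, then a shoulder and a narrower 23 mm screw cap. The point is on its axis, half-way up (42 mm above its underside); its z axis points up when it stands. Grip it by the body at this height or slightly above.
- green_c (a point): Reagent bottle with WHITE body and green cap, loose, standing on the bench, about 60 g; 34 mm in diameter, 84 mm tall: straight round body up to 58 mm above its underside, then a shoulder and a narrower 23 mm screw cap. The point is on its axis, half-way up (42 mm above its underside); its z axis points up when it stands. Grip it by the body at this height or slightly above.
- pad_red: Red floor pad, 54 mm square, in one compartment of the grey kit tray. Origin: centre of its underside, 4 mm above the bench (top 6 mm above it); x, y along the tray's sides. Tray: fixed, open, 128 mm square, 20 mm high; 4 mm walls and cross divider of the same height make 2 x 2 compartments 58 mm wide, centres 62 mm apart. Pads change places.
- pad_blue: Blue floor pad, 54 mm square, in one compartment of the grey kit tray. Origin: centre of its underside, 4 mm above the bench (top 6 mm above it); x, y along the tray's sides. Tray: fixed, open, 128 mm square, 20 mm high; 4 mm walls and cross divider of the same height make 2 x 2 compartments 58 mm wide, centres 62 mm apart. Pads change places.
- pad_yellow: Yellow floor pad, 54 mm square, in one compartment of the grey kit tray. Origin: centre of its underside, 4 mm above the bench (top 6 mm above it); x, y along the tray's sides. Tray: fixed, open, 128 mm square, 20 mm high; 4 mm walls and cross divider of the same height make 2 x 2 compartments 58 mm wide, centres 62 mm apart. Pads change places.
- pad_green: Green floor pad, 54 mm square, in one compartment of the grey kit tray. Origin: centre of its underside, 4 mm above the bench (top 6 mm above it); x, y along the tray's sides. Tray: fixed, open, 128 mm square, 20 mm high; 4 mm walls and cross divider of the same height make 2 x 2 compartments 58 mm wide, centres 62 mm apart. Pads change places.
- amber_red_c (a point): Look-alike bottle with dark brown (AMBER) body and red cap, loose, standing on the bench among the white ones; not part of the kit. 34 mm in diameter, 84 mm tall: straight round body up to 58 mm above its underside, then a shoulder and a narrower 23 mm screw cap. The point is on its axis, half-way up (42 mm above its underside); its z axis points up when it stands. 
- amber_blue_c (a point): Look-alike bottle with dark brown (AMBER) body and blue cap, loose, standing on the bench among the white ones; not part of the kit. 34 mm in diameter, 84 mm tall: straight round body up to 58 mm above its underside, then a shoulder and a narrower 23 mm screw cap. The point is on its axis, half-way up (42 mm above its underside); its z axis points up when it stands. 
Not all that is in view belongs to the job. Leave any pink look-alike of the part that bears amber_red_c alone.

How it is judged:
By the outcome, as a careful person would: the job done as asked, in the order asked, and still so for the second after the job is handed in, with the robot touching nothing.
It also fails if it takes over 102 s, if anything falls off the work surface, if the arm or the gripper's body presses on something with over 40 N, if the wrist force passes 120 N, or if a joint passes its speed limit or range.

## Working session

There is one attempt and no reset: what is moved stays moved. The work goes in short steps, Python scripts to look and compute and a tool call to move; the robot and the scene stay as the last step left them, time stands still between calls to the robot, and variables do not carry over. Pictures are saved under pics/ and viewed, and the job is handed in when it is done.

Besides the shell and the picture viewer there is one more tool, called as name(argument=value, ...), one argument or row to a line, values as JSON. send_rows: Moves the arm, as the interface text tells. Its arguments: {"type":"object","properties":{"plan":{"type":"array"}},"required":["plan"]}

```bash
mkdir -p pics; ls
python3 - <<'E'
from rig import bot, imaging, recognise, masks_of, mark_of
import cv2,numpy as np
s=bot.read_state(); print(s, bot.tip_extent)
for n in ["scene","top","wrist"]:
    c=imaging.capture(n); cv2.imwrite(f"pics/{n}0.png",c["img"])
    print(n,c["mtx"],c.get("pose",c.get("T_tool_cam")))
E
```

```text
pics
{'time_s': 0.0, 'joint_positions': array([ 5.45177394e+01,  3.02796510e+01,  8.21579290e+01, -2.38767851e-03,
        6.76877969e+01, -1.02269810e+01]), 'qvel': array([-0.03311169,  0.05438361,  0.05030263, -0.00688008,  0.04286881,
        0.02872002]), 'tau': array([ 5.38171607e-04, -4.40034628e+01, -1.76594728e+01,  6.32765167e-02,
        5.83184778e-02, -1.65400597e-04]), 'position': array([0.26622116, 0.56468433, 0.23855568]), 'tcp_rot': array([[-9.04422386e-01,  4.26636394e-01, -1.23877045e-03],
       [ 4.26638048e-01,  9.04420655e-01, -1.80424862e-03],
       [ 3.50611455e-04, -2.16030944e-03, -9.99997605e-01]]), 'force': array([ 0.02807508, -0.00609377,  0.06399589]), 'moment': array([0.03007405, 0.01040441, 0.01205253]), 'opening': 1.0013661753820344} 0.017
scene [[379.37879364   0.         316.24508061]
 [  0.         379.37879364 201.29504136]
 [  0.           0.           1.        ]] [[ 0.14853573  0.60140021 -0.78501906  1.24906946]
 [ 0.98881366 -0.07941373  0.12625773 -0.13049857]
 [ 0.01359013 -0.79499135 -0.60646852  0.57401403]
 [ 0.          0.          0.          1.        ]]
top [[446.7320191    0.         322.46377665]
 [  0.         446.7320191  200.44637621]
 [  0.           0.           1.        ]] [[-6.78052559e-03 -9.86224363e-01  1.65274109e-01  4.18881406e-01]
 [-9.99975372e-01  6.38794474e-03 -2.90675821e-03  4.47587098e-04]
 [ 1.81095389e-03 -1.65289748e-01 -9.86243388e-01  1.01593281e+00]
 [ 0.00000000e+00  0.00000000e+00  0.00000000e+00  1.00000000e+00]]
wrist [[279.40657537   0.         322.83684104]
 [  0.         279.40657537 198.43434506]
 [  0.           0.           1.        ]] [[-4.22539214e-04 -9.54549015e-01 -2.98053687e-01  8.28886591e-02]
 [ 9.99999906e-01 -4.30870042e-04 -3.77536032e-05  5.47000998e-04]
 [-9.23847397e-05 -2.98053675e-01  9.54549107e-01 -1.44099500e-01]
 [ 0.00000000e+00  0.00000000e+00  0.00000000e+00  1.00000000e+00]]
```

View pics/scene0.png

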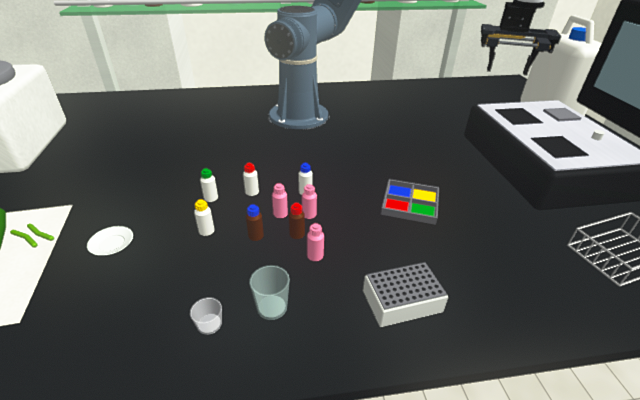

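View pics/top0.png

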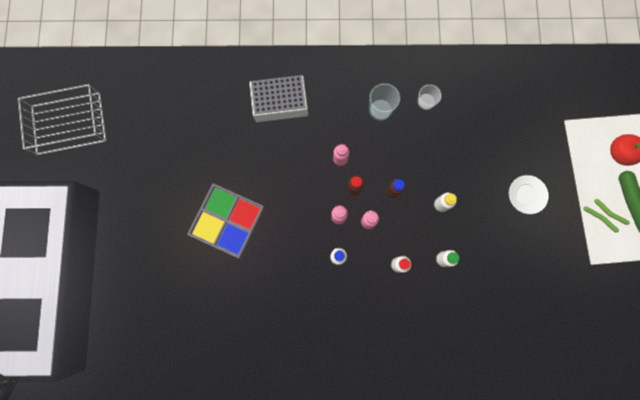

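Run:
```python
from rig import bot, imaging, recognise, masks_of, mark_of
import numpy as np
np.set_printoptions(precision=4,suppress=True)
for cam in ["scene","top"]:
    for t in ["red_c","blue_c","yellow_c","green_c","amber_red_c","amber_blue_c","pad_red","pad_blue","pad_yellow","pad_green"]:
        print(cam,t,[(np.array(d["at"]).round(4).tolist(),round(d["conf"],2)) for d in mark_of(cam,t)][:4])
```

```text
scene red_c [([0.4439, -0.1664, 0.038], 0.66)]
scene blue_c [([0.4624, -0.0344, 0.0445], 0.59), ([0.5593, 0.1756, 0.0056], 0.29)]
scene yellow_c [([0.5782, -0.2757, 0.0453], 0.95)]
scene green_c [([0.4508, -0.2767, 0.0411], 0.88)]
scene amber_red_c [([0.5547, -0.0397, 0.0413], 0.91), ([0.6177, -0.0756, 0.0447], 0.82), ([0.5438, -0.1066, 0.0409], 0.61)]
scene amber_blue_c [([0.61, -0.1636, 0.0412], 0.83)]
scene pad_red [([0.5588, 0.1733, 0.003], 0.58)]
scene pad_blue [([0.506, 0.2047, 0.0006], 0.7)]
scene pad_yellow [([0.5274, 0.2619, 0.002], 0.47)]
scene pad_green [([0.5859, 0.234, 0.0044], 0.7), ([0.5781, -0.2737, 0.0446], 0.7)]
top red_c [([0.4399, -0.1672, 0.0433], 0.79)]
top blue_c [([0.4626, -0.032, 0.0428], 0.51)]
top yellow_c [([0.5816, -0.2708, 0.0462], 0.86), ([0.5626, 0.175, 0.0034], 0.44)]
top green_c [([0.4577, -0.2755, 0.0412], 0.82)]
top amber_red_c [([0.6231, -0.0751, 0.0456], 0.79), ([0.5368, -0.1032, 0.0412], 0.67), ([0.5536, -0.0402, 0.0429], 0.67), ([0.6839, -0.0426, 0.0441], 0.51)]
top amber_blue_c [([0.6101, -0.1621, 0.0418], 0.72)]
top pad_red [([0.5622, 0.1737, 0.0046], 0.58)]
top pad_blue [([0.5039, 0.2052, 0.0078], 0.96), ([0.4575, -0.2758, 0.0418], 0.74)]
top pad_yellow [([0.5305, 0.2604, 0.0045], 0.95)]
top pad_green [([0.5852, 0.2332, 0.0081], 0.75)]
```

The scene view shows the white bottles: green at (209,185), red (251,180), blue (305,180) and yellow (204,218). The amber bottles are blue-capped (255,222) and red-capped (297,220), with three pink ones nearby. In the top view the pads are green (221,202), red (245,213), yellow (208,228) and blue (233,239). Next I'll triangulate caps and pads from the two views myself.

```bash
cat > h.py <<'E'
import numpy as np,cv2
from rig import bot, imaging, recognise, masks_of, mark_of
np.set_printoptions(precision=4,suppress=True)
def P(c):
    T=np.linalg.inv(c["pose"]); return c["mtx"]@T[:3]
def tri(ca,a,cb,b):
    X=cv2.triangulatePoints(P(ca),P(cb),np.float64(a).reshape(2,1),np.float64(b).reshape(2,1))[:,0]
    return X[:3]/X[3]
def proj(c,p):
    q=P(c)@np.append(p,1); return q[:2]/q[2]
def onplane(c,uv,z):
    d=c["pose"][:3,:3]@np.linalg.solve(c["mtx"],[*uv,1]); o=c["pose"][:3,3]
    return o+d*(z-o[2])/d[2]
HUE=dict(red=[(0,8),(172,180)],yellow=[(20,35)],green=[(45,80)],blue=[(105,130)])
def blob(c,col,near,r):
    h=cv2.cvtColor(c["img"],cv2.COLOR_BGR2HSV); m=np.zeros(h.shape[:2],np.uint8)
    for lo,hi in HUE[col]: m|=cv2.inRange(h,(lo,130,60),(hi,255,255))
    k=np.zeros_like(m); cv2.circle(k,tuple(int(round(v)) for v in near),r,255,-1); m&=k
    n,_,st,ce=cv2.connectedComponentsWithStats(m)
    if n<2: return None
    i=1+np.argmax(st[1:,4]); return ce[i],st[i]
E
python3 - <<'E'
from h import *
S=imaging.capture("scene");T=imaging.capture("top")
g=dict(red=(.442,-.167),blue=(.4625,-.033),yellow=(.58,-.273),green=(.454,-.276),)
a=dict(red=(.62,-.075),blue=(.61,-.163))
pad=dict(red=(.561,.173),blue=(.505,.205),yellow=(.529,.261),green=(.5855,.2335))
for nm,dct,z,r in [("white",g,.077,13),("amber",a,.077,13),("pad",pad,.006,32)]:
  for k,xy in dct.items():
    bs=blob(S,k,proj(S,[*xy,z]),r if nm!="pad" else 28);bt=blob(T,k,proj(T,[*xy,z]),r)
    print(nm,k,bs[0],bs[1][4],bt[0],bt[1][4],"tri",tri(S,bs[0],T,bt[0]),"plT",onplane(T,bt[0],z),"plS",onplane(S,bs[0],z))
E
```

```text
white red [248.8542 167.0938] 96 [404.3333 263.6437] 87 tri [ 0.4418 -0.1714  0.0733] plT [ 0.4417 -0.1719  0.077 ] plS [ 0.4482 -0.1696  0.077 ]
white blue [304.9333 167.0778] 90 [338.9211 255.4079] 76 tri [ 0.4599 -0.0349  0.0736] plT [ 0.4596 -0.0359  0.077 ] plS [ 0.4655 -0.034   0.077 ]
white yellow [200.5538 204.7077] 130 [450.6408 198.4854] 103 tri [ 0.5793 -0.2754  0.0731] plT [ 0.5787 -0.2758  0.077 ] plS [ 0.5854 -0.2721  0.077 ]
white green [205.8876 172.7079] 89 [453.1573 257.3596] 89 tri [ 0.4541 -0.2738  0.0735] plT [ 0.454  -0.2743  0.077 ] plS [ 0.4604 -0.2708  0.077 ]
amber red [296.0544 208.6939] 147 [355.3396 182.5723] 159 tri [ 0.6163 -0.073   0.0697] plT [ 0.6147 -0.0731  0.077 ] plS [ 0.6255 -0.073   0.077 ]
amber blue [252.5379 210.0227] 132 [398.4786 184.453 ] 117 tri [ 0.6111 -0.1654  0.0719] plT [ 0.6099 -0.1656  0.077 ] plS [ 0.618  -0.1635  0.077 ]
pad red [396.6393 204.4566] 219 [244.3038 213.6709] 553 tri [0.5585 0.1765 0.011 ] plT [0.5587 0.1759 0.006 ] plS [0.5523 0.1815 0.006 ]
pad blue [399.5025 190.6396] 197 [232.307 238.443] 544 tri [0.5026 0.2025 0.0101] plT [0.5024 0.2017 0.006 ] plS [0.4972 0.2072 0.006 ]
pad yellow [424.1193 194.711 ] 218 [207.8004 227.3848] 551 tri [0.528  0.2585 0.0102] plT [0.5279 0.258  0.006 ] plS [0.5224 0.2639 0.006 ]
pad green [422.5138 209.1514] 218 [220.0383 202.5872] 470 tri [0.5844 0.2324 0.011 ] plT [0.5847 0.232  0.006 ] plS [0.5785 0.2379 0.006 ]
```

Cap heights come out at about 73 mm and pads at about 10 mm, both as expected, and the two methods agree to 3–4 mm. I'll hold the jaws along the tray diagonal (yaw about 20°) throughout, which leaves room beside neighbouring bottles. Blue goes first.

send_rows(
  plan=[
    [[0.32,-1,-0.13,-0.39,-0.4],[0.32,-1,-0.13,-0.39,-0.4],[0.32,-1,-0.13,-0.39,-0.4],[0.32,-1,-0.13,-0.39,-0.4],[0.32,-1,-0.13,-0.39,-0.4],[0.32,-1,-0.13,-0.39,-0.4],[0.32,-1,-0.13,-0.39,-0.4],[0.32,-1,-0.13,-0.39,-0.4],[0.32,-1,-0.13,-0.39,-0.4],[0.32,-1,-0.13,-0.39,-0.4],[0.32,-1,-0.13,-0.39,-0.4],[0.32,-1,-0.13,-0.39,-0.4],[0.32,-1,-0.13,-0.39,-0.4],[0.32,-1,-0.13,-0.39,-0.4],[0.32,-1,-0.13,-0.39,-0.4],[0.32,-1,-0.13,-0.39,-0.4],[0.32,-1,-0.13,-0.39,-0.4],[0.32,-1,-0.13,-0.39,-0.4],[0.32,-1,-0.13,-0.39,-0.4],[0.32,-1,-0.13,-0.39,-0.4]],
  ],
)

```text
time_s: 3.25
position: [0.4592, -0.0362, 0.1616]
tcp_rot: [[-0.341, 0.94, 0.001], [0.94, 0.341, -0.0], [-0.0, 0.001, -1.0]]
force: [-0.2, -0.7, -0.2]
opening: 0.699
```

```bash
cat >> h.py <<'E'
def wristcam():
    s=bot.read_state(); c=imaging.capture("wrist")
    W=np.eye(4);W[:3,:3]=s["tcp_rot"];W[:3,3]=s["position"]
    c["pose"]=W@c["T_tool_cam"]; return s,c
E
python3 - <<'E'
from h import *
s,c=wristcam(); cv2.imwrite("pics/w1.png",c["img"])
print(s["time_s"],s["position"],s["tcp_rot"],s["opening"],s["joint_positions"])
for z in (0.084,):print(proj(c,[.46,-.034,z]))
E
```

```text
3.25 [ 0.4592 -0.0362  0.1616] [[-0.3411  0.94    0.0008]
 [ 0.94    0.3411 -0.0002]
 [-0.0005  0.0007 -1.    ]] 0.6986564809556959 [-18.4538  25.0525 109.6976   0.0047  45.2031 -38.4029]
[324.6505 212.0274]
```

View pics/w1.png

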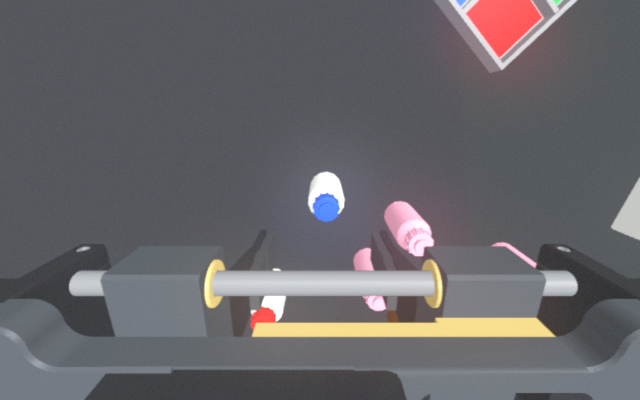

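The wrist view shows the blue cap at (327,208) where I predicted (325,212), so a third view agrees. I'll descend, grip and lift.

send_rows(
  plan=[
    [[0,0.07,-0.65,0,-0.4],[0,0,-0.65,0,-0.4],[0,0,-0.65,0,-0.4],[0,0,-0.65,0,-0.4],[0,0,-0.65,0,-0.4],[0,0,-0.65,0,-0.4],[0,0,0,0,-0.4],[0,0,0,0,-0.4],[0,0,0,0,1],[0,0,0,0,1],[0,0,0,0,1],[0,0,0,0,1],[0,0,0,0,1],[0,0,0,0,1]],
  ],
)

```text
time_s: 4.7
position: [0.4591, -0.0328, 0.045]
tcp_rot: [[-0.343, 0.939, 0.001], [0.939, 0.343, -0.0], [-0.001, 0.001, -1.0]]
force: [0.8, 0.2, 5.0]
opening: 0.379
```

send_rows(
  plan=[
    [[0,0,0.3,0,1],[0,0,0.6,0,1],[0,0,0.8,0,1],[0,0,0.8,0,1],[0,0,0.8,0,1],[0,0,0.7,0,1],[0.12,0.65,0,0,1],[0.12,0.65,0,0,1],[0.12,0.65,0,0,1],[0.12,0.65,0,0,1],[0.12,0.65,0,0,1],[0.12,0.65,0,0,1],[0.12,0.65,0,0,1],[0.12,0.65,0,0,1],[0.12,0.65,0,0,1],[0.12,0.65,0,0,1],[0.12,0.65,0,0,1],[0.12,0.65,0,0,1],[0,0,0,0,1],[0,0,0,0,1]],
  ],
)

```text
time_s: 6.7
position: [0.501, 0.2012, 0.1645]
tcp_rot: [[-0.344, 0.939, -0.001], [0.939, 0.344, -0.001], [-0.0, -0.001, -1.0]]
force: [-0.1, -0.1, -0.9]
opening: 0.382
```

Run:
```python
from h import *
s,c=wristcam(); cv2.imwrite("pics/w2.png",c["img"]); T=imaging.capture("top");S=imaging.capture("scene")
cv2.imwrite("pics/t2.png",np.hstack([cv2.resize(T["img"][150:280,150:350],None,fx=2,fy=2),cv2.resize(S["img"][130:260,280:480],None,fx=2,fy=2)]))
print(s["time_s"],s["position"],s["opening"])
pad=dict(red=(.560,.1755),blue=(.503,.203),yellow=(.528,.259),green=(.585,.232))
W=c["img"].copy()
for k,p in pad.items():
    q=proj(c,[*p,.006]); print(k,q)
    b=blob(c,k,q,70); 
    if b: print("  blob",b[0],b[1], onplane(c,b[0],.006))
```

```text
6.7 [0.501  0.2012 0.1645] 0.38160674286726654
red [362.8444 225.4063]
  blob [367.6919 219.1894] [ 342  195   53   51 1373] [0.5623 0.1846 0.006 ]
blue [325.2588 187.8945]
  blob [321.194  184.9396] [ 293  155   51   55 1655] [0.4976 0.2046 0.006 ]
yellow [365.1385 148.3474]
  blob [366.6248 146.6053] [ 333  112   68   69 2399] [0.5288 0.2613 0.006 ]
green [402.7722 188.7305]
  blob [411.5339 186.1539] [ 392  157   45   60 1358] [0.5929 0.2381 0.006 ]
```

View pics/w2.png

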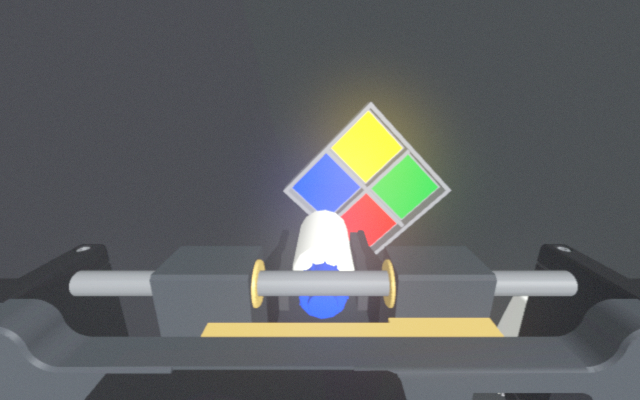

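View pics/t2.png

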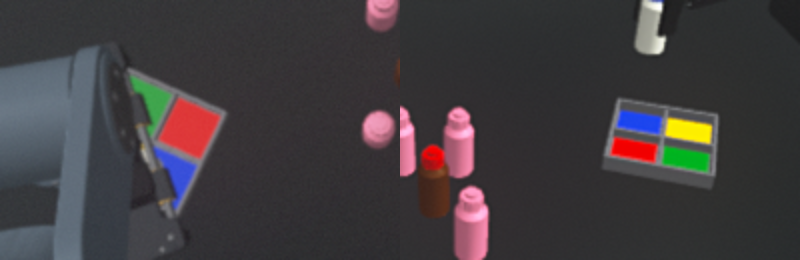

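The bottle hangs upright, and the wrist view puts the blue pad at (327,187) where I predicted (325,188). I'll lower it.

send_rows(
  plan=[
    [[0.07,0.1,-0.7,0,1],[0,0,-0.7,0,1],[0,0,-0.7,0,1],[0,0,-0.7,0,1],[0,0,-0.5,0,1],[0,0,-0.3,0,1],[0,0,-0.1,0,1],[0,0,-0.04,0,1],[0,0,0,0,1],[0,0,0,0,1]],
  ],
)

```text
time_s: 7.85
position: [0.5045, 0.2044, 0.0531]
tcp_rot: [[-0.343, 0.939, 0.002], [0.939, 0.343, 0.0], [-0.0, 0.002, -1.0]]
force: [-0.2, -0.7, -0.3]
opening: 0.381
```

send_rows(
  plan=[
    [[0,0,-0.04,0,1],[0,0,0,0,1],[0,0,0,0,-0.4],[0,0,0,0,-0.4],[0,0,0,0,-0.4],[0,0,0,0,-0.4],[0,0,0.3,0,-0.4],[0,0,0.6,0,-0.4],[0,0,0.7,0,-0.4],[0,0,0.7,0,-0.4],[0,0,0.7,0,-0.4],[0,0,0.7,0,-0.4]],
  ],
)

```text
time_s: 9.05
position: [0.5038, 0.2043, 0.1636]
tcp_rot: [[-0.343, 0.939, 0.0], [0.939, 0.343, 0.0], [-0.0, 0.0, -1.0]]
force: [0.5, 0.4, -0.5]
opening: 0.703
```

send_rows(
  plan=[
    [[-0.15,-0.89,0,0,-0.4],[-0.15,-0.89,0,0,-0.4],[-0.15,-0.89,0,0,-0.4],[-0.15,-0.89,0,0,-0.4],[-0.15,-0.89,0,0,-0.4],[-0.15,-0.89,0,0,-0.4],[-0.15,-0.89,0,0,-0.4],[-0.15,-0.89,0,0,-0.4],[-0.15,-0.89,0,0,-0.4],[-0.15,-0.89,0,0,-0.4],[-0.15,-0.89,0,0,-0.4],[-0.15,-0.89,0,0,-0.4],[-0.15,-0.89,0,0,-0.4],[-0.15,-0.89,0,0,-0.4],[0,0,0,0,-0.4],[0,0,0,0,-0.4]],
  ],
)

```text
time_s: 10.65
position: [0.4407, -0.1696, 0.1625]
tcp_rot: [[-0.341, 0.94, 0.0], [0.94, 0.341, 0.0], [0.0, 0.0, -1.0]]
force: [-0.5, -0.2, -0.7]
opening: 0.7
```

Run:
```python
from h import *
s,c=wristcam(); cv2.imwrite("pics/w3.png",c["img"]); T=imaging.capture("top");S=imaging.capture("scene")
cv2.imwrite("pics/t3.png",np.hstack([cv2.resize(T["img"][150:280,150:350],None,fx=2,fy=2),cv2.resize(S["img"][130:260,280:480],None,fx=2,fy=2)]))
print(s["time_s"],s["position"],s["opening"],proj(c,[.441,-.170,.084]))
bs=blob(S,"blue",proj(S,[.503,.203,.08]),12);bt=blob(T,"blue",proj(T,[.503,.203,.083]),12)
print(bs,bt,tri(S,bs[0],T,bt[0]))
```

```text
10.65 [ 0.4407 -0.1696  0.1625] 0.7002428168301306 [323.1306 214.2143]
(array([403.3778, 167.7222]), array([398, 163,  12,  10,  90], dtype=int32)) (array([225.7179, 235.0128]), array([221, 231,  11,   9,  78], dtype=int32)) [0.5039 0.202  0.0801]
```

View pics/w3.png

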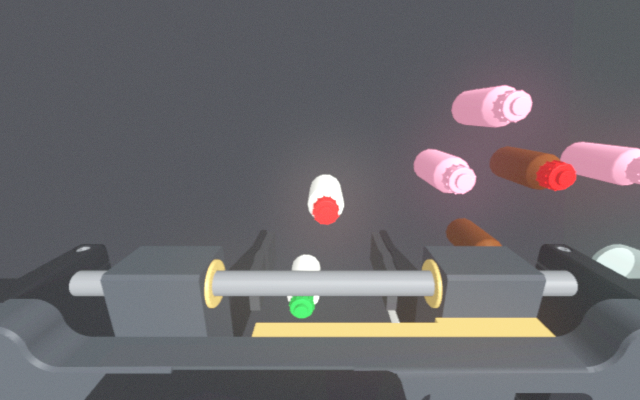

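View pics/t3.png

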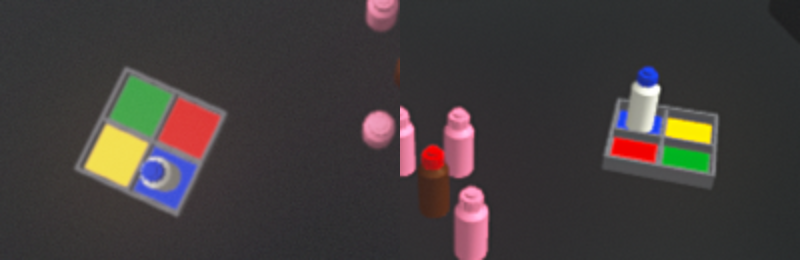

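Blue stands upright in the blue compartment with its cap at z = 80 mm, as expected. The wrist view shows the red cap at (326,210), predicted (323,214). Now I'll grip red.

send_rows(
  plan=[
    [[0,0,-0.65,0,-0.4],[0,0,-0.65,0,-0.4],[0,0,-0.65,0,-0.4],[0,0,-0.65,0,-0.4],[0,0,-0.65,0,-0.4],[0,0,-0.65,0,-0.4],[0,0,0,0,-0.4],[0,0,0,0,-0.4],[0,0,0,0,1],[0,0,0,0,1],[0,0,0,0,1],[0,0,0,0,1],[0,0,0,0,1],[0,0,0,0,1]],
  ],
)

```text
time_s: 12.2
position: [0.4412, -0.1697, 0.0456]
tcp_rot: [[-0.343, 0.939, 0.001], [0.939, 0.343, -0.001], [-0.001, 0.001, -1.0]]
force: [1.1, 1.3, 4.0]
opening: 0.379
```

send_rows(
  plan=[
    [[0,0,0.3,0,1],[0,0,0.6,0,1],[0,0,0.8,0,1],[0,0,0.8,0,1],[0,0,0.8,0,1],[0,0,0.7,0,1],[0.3,0.88,0,0,1],[0.3,0.88,0,0,1],[0.3,0.88,0,0,1],[0.3,0.88,0,0,1],[0.3,0.88,0,0,1],[0.3,0.88,0,0,1],[0.3,0.88,0,0,1],[0.3,0.88,0,0,1],[0.3,0.88,0,0,1],[0.3,0.88,0,0,1],[0.3,0.88,0,0,1],[0.3,0.88,0,0,1],[0.36,0.96,0,0,1],[0,0,0,0,1]],
  ],
)

```text
time_s: 14.2
position: [0.5607, 0.1792, 0.1655]
tcp_rot: [[-0.346, 0.938, 0.002], [0.938, 0.346, 0.001], [0.0, 0.002, -1.0]]
force: [0.3, 0.9, 0.5]
opening: 0.38
```

send_rows(
  plan=[
    [[0,0,0,0,1],[0,0,0,0,1]],
  ],
)

```text
time_s: 14.4
position: [0.5588, 0.1754, 0.165]
tcp_rot: [[-0.343, 0.939, -0.002], [0.939, 0.343, -0.001], [-0.0, -0.002, -1.0]]
force: [-0.3, -0.3, -0.4]
opening: 0.382
```

send_rows(
  plan=[
    [[0.04,0,-0.7,0,1],[0,0,-0.7,0,1],[0,0,-0.7,0,1],[0,0,-0.7,0,1],[0,0,-0.5,0,1],[0,0,-0.3,0,1],[0,0,-0.1,0,1],[0,0,-0.05,0,1],[0,0,0,0,1],[0,0,0,0,1]],
  ],
)

```text
time_s: 15.4
position: [0.5615, 0.1763, 0.0534]
tcp_rot: [[-0.343, 0.939, 0.002], [0.939, 0.343, 0.0], [-0.0, 0.001, -1.0]]
force: [-0.3, 0.5, -1.0]
opening: 0.381
```

send_rows(
  plan=[
    [[0,0,0,0,-0.4],[0,0,0,0,-0.4],[0,0,0,0,-0.4],[0,0,0,0,-0.4],[0,0,0.3,0,-0.4],[0,0,0.6,0,-0.4],[0,0,0.7,0,-0.4],[0,0,0.7,0,-0.4],[0,0,0.7,0,-0.4],[0,0,0.7,0,-0.4]],
  ],
)

```text
time_s: 16.4
position: [0.5608, 0.1762, 0.1652]
tcp_rot: [[-0.343, 0.939, 0.0], [0.939, 0.343, 0.0], [-0.0, 0.0, -1.0]]
force: [0.3, -0.2, -0.7]
opening: 0.699
```

send_rows(
  plan=[
    [[0.04,-0.94,0,0,-0.4],[0.04,-0.94,0,0,-0.4],[0.04,-0.94,0,0,-0.4],[0.04,-0.94,0,0,-0.4],[0.04,-0.94,0,0,-0.4],[0.04,-0.94,0,0,-0.4],[0.04,-0.94,0,0,-0.4],[0.04,-0.94,0,0,-0.4],[0.04,-0.94,0,0,-0.4],[0.04,-0.94,0,0,-0.4],[0.04,-0.94,0,0,-0.4],[0.04,-0.94,0,0,-0.4],[0.04,-0.94,0,0,-0.4],[0.04,-0.94,0,0,-0.4],[0.04,-0.94,0,0,-0.4],[0.04,-0.94,0,0,-0.4],[0,0,0,0,-0.4],[0,0,0,0,-0.4],[0,0,0,0,-0.4]],
  ],
)

```text
time_s: 18.3
position: [0.5798, -0.2739, 0.1638]
tcp_rot: [[-0.343, 0.939, -0.001], [0.939, 0.343, 0.001], [0.001, -0.0, -1.0]]
force: [0.8, 0.7, 0.3]
opening: 0.697
```

Run:
```python
from h import *
s,c=wristcam(); cv2.imwrite("pics/w4.png",c["img"]); T=imaging.capture("top");S=imaging.capture("scene")
cv2.imwrite("pics/t4.png",np.hstack([cv2.resize(T["img"][150:280,150:350],None,fx=2,fy=2),cv2.resize(S["img"][130:260,280:480],None,fx=2,fy=2)]))
print(s["time_s"],s["position"],s["opening"],proj(c,[.579,-.274,.084]))
bs=blob(S,"red",proj(S,[.56,.176,.08]),12);bt=blob(T,"red",proj(T,[.56,.176,.083]),12)
print(bs,bt,tri(S,bs[0],T,bt[0]))
```

```text
18.3 [ 0.5798 -0.2739  0.1638] 0.6968137740239817 [322.098  213.1618]
(array([399.6897, 182.3563]), array([395, 177,  11,  11,  87], dtype=int32)) (array([239.8333, 206.7451]), array([235, 199,  11,  15, 102], dtype=int32)) [0.5635 0.1734 0.08  ]
```

View pics/w4.png

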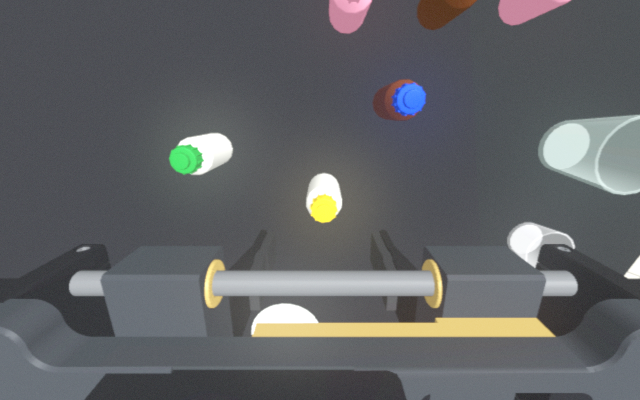

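View pics/t4.png

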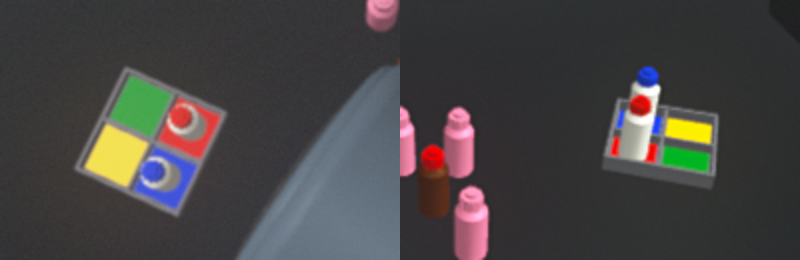

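Red and blue stand upright in their compartments. The yellow cap is at (323,208), predicted (322,213). The white dish near (285,325) is low and clear. Now I'll grip yellow.

send_rows(
  plan=[
    [[0,0,-0.65,0,-0.4],[0,0,-0.65,0,-0.4],[0,0,-0.65,0,-0.4],[0,0,-0.65,0,-0.4],[0,0,-0.65,0,-0.4],[0,0,-0.7,0,-0.4],[0,0,0,0,-0.4],[0,0,0,0,-0.4],[0,0,0,0,1],[0,0,0,0,1],[0,0,0,0,1],[0,0,0,0,1],[0,0,0,0,1],[0,0,0,0,1]],
  ],
)

```text
time_s: 19.85
position: [0.5804, -0.2753, 0.0457]
tcp_rot: [[-0.343, 0.939, 0.001], [0.939, 0.343, -0.0], [-0.001, 0.001, -1.0]]
force: [-0.6, 1.2, 3.1]
opening: 0.382
```

send_rows(
  plan=[
    [[0,0,0.3,0,1],[0,0,0.6,0,1],[0,0,0.8,0,1],[0,0,0.8,0,1],[0,0,0.8,0,1],[0,0,0.7,0,1],[-0.09,0.94,0,0,1],[-0.09,0.94,0,0,1],[-0.09,0.94,0,0,1],[-0.09,0.94,0,0,1],[-0.09,0.94,0,0,1],[-0.09,0.94,0,0,1],[-0.09,0.94,0,0,1],[-0.09,0.94,0,0,1],[-0.09,0.94,0,0,1]],
  ],
)

```text
time_s: 21.35
position: [0.5554, -0.0201, 0.1655]
tcp_rot: [[-0.343, 0.939, -0.0], [0.939, 0.343, -0.0], [-0.0, -0.0, -1.0]]
force: [0.8, -0.6, -1.2]
opening: 0.378
```

send_rows(
  plan=[
    [[-0.09,0.94,0,0,1],[-0.09,0.94,0,0,1],[-0.09,0.94,0,0,1],[-0.09,0.94,0,0,1],[-0.09,0.94,0,0,1],[-0.09,0.94,0,0,1],[-0.09,0.94,0,0,1],[-0.09,0.94,0,0,1],[-0.09,0.94,0,0,1],[-0.09,0.9,0,0,1],[0,0,0,0,1],[0,0,0,0,1],[0,0,0,0,1]],
  ],
)

```text
time_s: 22.65
position: [0.5288, 0.2587, 0.1652]
tcp_rot: [[-0.342, 0.94, -0.0], [0.94, 0.342, -0.001], [-0.0, -0.001, -1.0]]
force: [0.4, -0.9, -1.1]
opening: 0.384
```

send_rows(
  plan=[
    [[0,0.03,-0.7,0,1],[0,0,-0.7,0,1],[0,0,-0.7,0,1],[0,0,-0.7,0,1],[0,0,-0.5,0,1],[0,0,-0.3,0,1],[0,0,-0.1,0,1],[0,0,-0.05,0,1],[0,0,0,0,1],[0,0,0,0,1]],
  ],
)

```text
time_s: 23.65
position: [0.5294, 0.2607, 0.0534]
tcp_rot: [[-0.343, 0.939, 0.002], [0.939, 0.343, 0.0], [-0.0, 0.002, -1.0]]
force: [0.3, 0.6, -1.0]
opening: 0.38
```

send_rows(
  plan=[
    [[0,0,0,0,-0.4],[0,0,0,0,-0.4],[0,0,0,0,-0.4],[0,0,0,0,-0.4],[0,0,0.3,0,-0.4],[0,0,0.6,0,-0.4],[0,0,0.7,0,-0.4],[0,0,0.7,0,-0.4],[0,0,0.7,0,-0.4],[0,0,0.7,0,-0.4]],
  ],
)

```text
time_s: 24.65
position: [0.5287, 0.2605, 0.1652]
tcp_rot: [[-0.343, 0.939, 0.0], [0.939, 0.343, 0.0], [-0.0, 0.0, -1.0]]
force: [0.4, 0.3, 0.2]
opening: 0.698
```

send_rows(
  plan=[
    [[-0.13,-0.94,0,0,-0.4],[-0.13,-0.94,0,0,-0.4],[-0.13,-0.94,0,0,-0.4],[-0.13,-0.94,0,0,-0.4],[-0.13,-0.94,0,0,-0.4],[-0.13,-0.94,0,0,-0.4],[-0.13,-0.94,0,0,-0.4],[-0.13,-0.94,0,0,-0.4],[-0.13,-0.94,0,0,-0.4],[-0.13,-0.94,0,0,-0.4],[-0.13,-0.94,0,0,-0.4],[-0.13,-0.94,0,0,-0.4],[-0.13,-0.94,0,0,-0.4],[-0.13,-0.94,0,0,-0.4],[-0.13,-0.94,0,0,-0.4],[-0.13,-0.94,0,0,-0.4],[-0.13,-0.94,0,0,-0.4],[-0.13,-0.94,0,0,-0.4],[-0.13,-0.94,0,0,-0.4],[0,0,0,0,-0.4]],
  ],
)

```text
time_s: 26.65
position: [0.4553, -0.2795, 0.1646]
tcp_rot: [[-0.34, 0.941, 0.003], [0.941, 0.34, -0.004], [-0.004, 0.001, -1.0]]
force: [0.3, 0.1, 0.1]
opening: 0.697
```

send_rows(
  plan=[
    [[0,0,0,0,-0.4],[0,0,0,0,-0.4]],
  ],
)

```text
time_s: 26.85
position: [0.4544, -0.2742, 0.1638]
tcp_rot: [[-0.343, 0.939, -0.001], [0.939, 0.343, 0.001], [0.001, -0.0, -1.0]]
force: [0.3, 0.1, -0.7]
opening: 0.699
```

Run:
```python
from h import *
s,c=wristcam(); cv2.imwrite("pics/w5.png",c["img"]); T=imaging.capture("top");S=imaging.capture("scene")
cv2.imwrite("pics/t5.png",np.hstack([cv2.resize(T["img"][150:280,150:350],None,fx=2,fy=2),cv2.resize(S["img"][130:260,280:480],None,fx=2,fy=2)]))
print(s["time_s"],s["position"],s["opening"],proj(c,[.4545,-.2745,.084]))
```

```text
26.85 [ 0.4544 -0.2742  0.1638] 0.6994404505946865 [322.9251 213.6011]
```

View pics/w5.png

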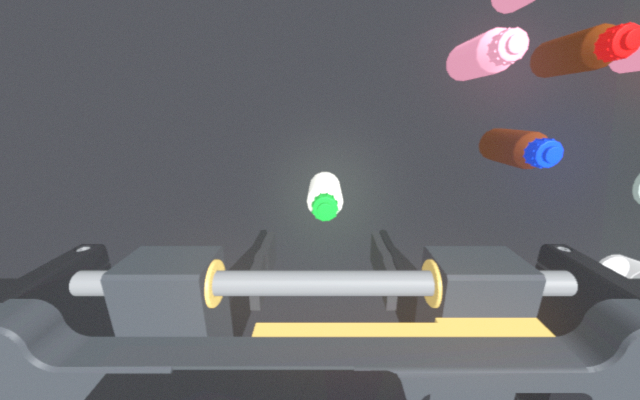

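View pics/t5.png

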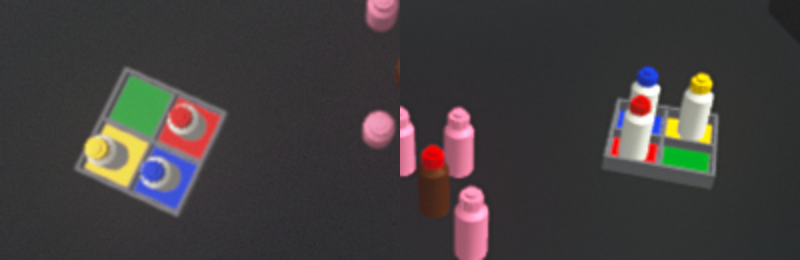

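Three bottles are upright in their compartments. The green cap is at (325,207), predicted (323,214).

send_rows(
  plan=[
    [[0,0,-0.65,0,-0.4],[0,0,-0.65,0,-0.4],[0,0,-0.65,0,-0.4],[0,0,-0.65,0,-0.4],[0,0,-0.65,0,-0.4],[0,0,-0.7,0,-0.4],[0,0,0,0,-0.4],[0,0,0,0,-0.4],[0,0,0,0,1],[0,0,0,0,1],[0,0,0,0,1],[0,0,0,0,1],[0,0,0,0,1],[0,0,0,0,1]],
  ],
)

```text
time_s: 28.4
position: [0.455, -0.2756, 0.0456]
tcp_rot: [[-0.343, 0.939, 0.001], [0.939, 0.343, -0.001], [-0.001, 0.0, -1.0]]
force: [-0.5, 0.6, 3.9]
opening: 0.383
```

send_rows(
  plan=[
    [[0,0,0.3,0,1],[0,0,0.6,0,1],[0,0,0.8,0,1],[0,0,0.8,0,1],[0,0,0.8,0,1],[0,0,0.7,0,1],[0.24,0.94,0,0,1],[0.24,0.94,0,0,1],[0.24,0.94,0,0,1],[0.24,0.94,0,0,1],[0.24,0.94,0,0,1],[0.24,0.94,0,0,1],[0.24,0.94,0,0,1],[0.24,0.94,0,0,1],[0.24,0.94,0,0,1]],
  ],
)

```text
time_s: 29.9
position: [0.5194, -0.0204, 0.1655]
tcp_rot: [[-0.343, 0.939, -0.0], [0.939, 0.343, -0.0], [0.0, -0.0, -1.0]]
force: [-0.4, 0.5, -1.0]
opening: 0.38
```

send_rows(
  plan=[
    [[0.24,0.94,0,0,1],[0.24,0.94,0,0,1],[0.24,0.94,0,0,1],[0.24,0.94,0,0,1],[0.24,0.94,0,0,1],[0.24,0.94,0,0,1],[0.24,0.94,0,0,1],[0.24,0.94,0,0,1],[0.24,0.94,0,0,1],[0,0,0,0,1],[0,0,0,0,1],[0,0,0,0,1]],
  ],
)

```text
time_s: 31.1
position: [0.5837, 0.2313, 0.165]
tcp_rot: [[-0.342, 0.94, -0.001], [0.94, 0.342, -0.001], [-0.0, -0.001, -1.0]]
force: [-0.3, -0.5, -0.3]
opening: 0.381
```

send_rows(
  plan=[
    [[0.03,0.03,-0.7,0,1],[0,0,-0.7,0,1],[0,0,-0.7,0,1],[0,0,-0.7,0,1],[0,0,-0.5,0,1],[0,0,-0.3,0,1],[0,0,-0.1,0,1],[0,0,-0.05,0,1],[0,0,0,0,1],[0,0,0,0,1]],
  ],
)

```text
time_s: 32.1
position: [0.5858, 0.2333, 0.0535]
tcp_rot: [[-0.343, 0.939, 0.002], [0.939, 0.343, 0.0], [-0.0, 0.002, -1.0]]
force: [0.1, -0.9, -0.2]
opening: 0.381
```

send_rows(
  plan=[
    [[0,0,0,0,-0.4],[0,0,0,0,-0.4],[0,0,0,0,-0.4],[0,0,0,0,-0.4],[0,0,0.3,0,-0.4],[0,0,0.6,0,-0.4],[0,0,0.7,0,-0.4],[0,0,0.7,0,-0.4],[0,0,0.7,0,-0.4],[0,0,0.7,0,-0.4],[0,0,1,0,-0.4]],
  ],
)

```text
time_s: 33.2
position: [0.5842, 0.2329, 0.1941]
tcp_rot: [[-0.343, 0.939, -0.002], [0.939, 0.343, -0.0], [0.0, -0.002, -1.0]]
force: [0.5, -0.1, 0.7]
opening: 0.7
```

send_rows(
  plan=[
    [[-0.5,1,0.2,0,-0.4],[-0.5,1,0.2,0,-0.4],[-0.5,1,0.2,0,-0.4],[-0.5,1,0.2,0,-0.4],[-0.5,1,0.2,0,-0.4],[-0.5,1,0.2,0,-0.4],[-0.5,1,0.2,0,-0.4],[-0.5,1,0.2,0,-0.4],[-0.5,1,0.2,0,-0.4],[-0.5,1,0.2,0,-0.4],[0,0,0,0,-0.4],[0,0,0,0,-0.4]],
  ],
)

```text
time_s: 34.4
position: [0.4346, 0.5335, 0.2541]
tcp_rot: [[-0.345, 0.939, 0.001], [0.939, 0.345, -0.0], [-0.0, 0.001, -1.0]]
force: [0.8, 0.4, -1.1]
opening: 0.7
```

Run:
```python
from h import *
T=imaging.capture("top");S=imaging.capture("scene")
cv2.imwrite("pics/t6.png",np.vstack([cv2.resize(T["img"][120:290,150:490],None,fx=1.7,fy=1.7),cv2.resize(S["img"][130:300,170:510],None,fx=1.7,fy=1.7)]))
pad=dict(red=(.560,.1755),blue=(.503,.203),yellow=(.528,.259),green=(.585,.232))
for k,p in pad.items():
    bs=blob(S,k,proj(S,[*p,.08]),10);bt=blob(T,k,proj(T,[*p,.083]),9)
    print(k,tri(S,bs[0],T,bt[0])-[*p,.0795])
for k,p in dict(red=(.6163,-.073),blue=(.6111,-.1654)).items():
    bs=blob(S,k,proj(S,[*p,.077]),13);bt=blob(T,k,proj(T,[*p,.077]),13)
    print("amber",k,tri(S,bs[0],T,bt[0]))
```

```text
red [ 0.0031 -0.0019  0.0001]
blue [ 0.0007 -0.0012  0.0004]
yellow [0.0002 0.0024 0.0009]
green [-0.0008  0.0033 -0.0009]
amber red [ 0.6159 -0.0727  0.0692]
amber blue [ 0.6111 -0.1653  0.0719]
```

View pics/t6.png

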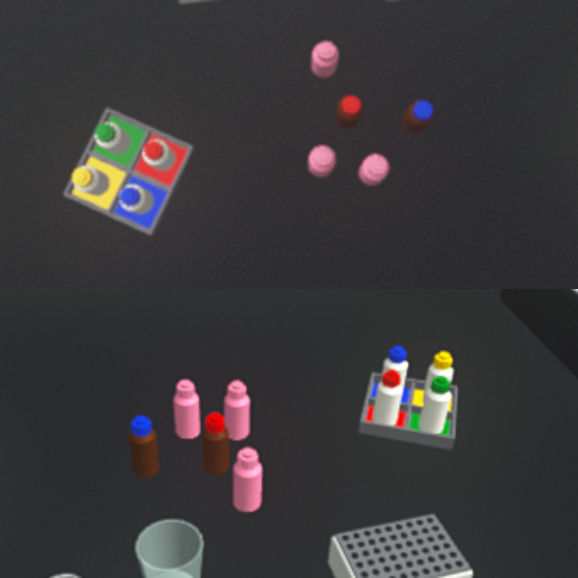

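All four white bottles stand upright on the pads of their own colour, and the amber and pink bottles are where they were. The arm is clear, so I'm handing in.

```bash
python3 -c "
from rig import bot
print(bot.hand_in())"
```

```text
the job is handed in; nothing more can be done
None
```

All four white bottles (blue, red, yellow and green caps) are standing upright in the tray, each on the pad matching its cap. I handed the job in at about 34.5 s with the arm clear of everything.

- **Placement:** measured from two camera views, each bottle's cap is within about 4 mm of its pad centre. Cap heights are within 1 mm of what an upright bottle on its pad should show.
- **Other bottles:** the two amber bottles measured within 1 mm of where they started. In the pictures, the pink look-alikes still stand where they were.
- **Forces:** the wrist force readings I saw, taken at the end of each move, never went above about 5 N.
- **Checks:** none failed. The only disagreement was 2–6 mm between camera views, which the grasps and the compartments had room for.

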